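# Put the thin rolling pin away behind the rack's sliding guard

### The arm

A 6-joint arm with a two-finger parallel gripper is mounted at the origin on the work surface. World frame = base frame: x ahead of the robot, y to its left, z up, the work surface at z = 0. Lengths are in m, angles in rad, forces in N, time in s.
With the tool pointing down it reaches from about 0.25 to 0.775 m from the base axis. Payload 8.9 kg.
Tool frame: the origin (TCP) lies at the very end of the fingers, on their centre line; the grasp point (between the pads) lies 19 mm behind it; z points along the fingers, y is the line along which they close (so a half turn about z gives the same grasp; the last joint's range is limited). The gripper opens to 85 mm and grips with 20 to 120 N. Pads are 22 mm wide; open, the fingers measure 114 mm over their backs; the gripper's body (76 mm by 85 mm) begins 54 mm behind the grasp point. The pads swing forward as they close: fully open they stand 13 mm farther back than shut.
Start: joints at [1.081, 0.291, -0.153, 1.127, 0, 1.431], TCP at [0.18, 0.493, 0.231] pointing down, gripper open.
Joint ranges: [-2.52, 2.52], [-0.91, 1.74], [-1.3, 1.37], [-1.96, 2.02], [-1.52, 1.47], [-3.14, 3.14]. Speed limits (rad/s): [2.22, 2.22, 2.79, 3.14, 3.14, 3.14].

### API

Orientations are given as a rotation vector (axis times angle).
In Python, from station import state, grab_frame, ctrl gives the robot as it stands.
- The arm moves only by the tool apply_moves, never from a script. Its argument "steps" is a list of rows, each an object of numbers: "dx", "dy", "dz": the shift along the tool's x, y, z in cm; "ax", "ay", "az": the turn, a rotation vector about the tool's x, y, z in rad; "claw": the closure, from 0 (fully open) to 1 (shut). In form: [{"dx": .., "dy": .., "dz": .., "ax": .., "ay": .., "az": .., "claw": ..}, ...]. A call has exactly 8 rows; each row is the pose to reach, as a shift and turn from the pose commanded when the call began, along the tool's axes at that moment; what a row does not reach only later rows make up. A row lasts 1/10 s, in which the tool goes at most 50 mm and 8.59 degrees, less where a joint would pass 70% of its speed; a pose out of reach is approached as far as the arm can. A call with a gripper value outside its range is refused whole. The fingers move at their own pace and stop on an object; "squeeze" is the grip in N (left out, the last holds). Time passes only in rows, so rows that repeat a pose let the fingers close, or fill a call up. It gives the time, the measured TCP pose, the force, the opening and the grip force at its end, in the units of the state.
- state(): the state, without advancing time (a new reading comes with each control period).
- grab_frame(name): name is "scene" or "top" or "wrist"; returns a dict with "img" (480x640x3 uint8, red, green, blue), "fx", "fy", "cx", "cy" (pixels), "R" (3x3) and "t" (3): a world point X has camera coordinates R X + t; the wrist camera has in their place "mount" (4x4, takes a point from camera to tool coordinates, whose origin is the TCP and whose axes are the flange's). Camera axes: x right, y down, z forward; pixel columns grow to the right and rows downward; lengths in m; the calibration is good to about 2 mm. A picture is of the moment at which its call begins: read the wrist's pose just before it. There is no depth.
- ctrl.sign_off(): hands the job in; it is judged then, once.
The state is a dict: "t": time; "qpos": joint angles; "dq": joint speeds; "effort": joint torques, N m; "ee_pos": TCP position; "orientation": TCP orientation; "ft_force": force on the tool from outside, world axes, zero at the start; "moment": the same for the moment, N m; "finger_gap": finger opening in m; "gripper_force": force on a finger pad.
Only numpy, scipy, OpenCV 4.12 (cv2) and the standard library are available. Lean on these libraries where they do the work, as an engineer would, in place of code of your own. Each camera call takes 0.05 s, during which the arm holds its last target. There are 200 camera calls.

### The job

Slide the clear guard of the rolling-pin rack all the way open, press the thin rolling pin down past the sprung jaws until it sits home in both fork clips, and slide the guard fully shut over it again. Leave the thick pin on its stand and the oil bottle, glass jar, flask and bowl where they are.

Things in the scene. Friction and masses are not known exactly. Their poses are not given: they have to be found in the camera images.
- rack: Low steel rack, fixed; base 280 (x) x 330 (y) x 20 mm. Origin: centre of its underside; at yaw 0 x points away from the robot, y to its left. The -y half is the bay with two fork clips, 150 mm wide in y between a 110 mm high end wall and the closed steel box, also 110 mm high, that fills the +y half. The bay is open above and at both x ends once the guard is slid over the box.
- seat (a point): Where the centre of the seated pin belongs: midway between the two fork clips, in the rack frame at x 0, y -77.5 mm, 78 mm above the counter (58 mm above the bay floor). Axes as the rack's; a seated pin lies along x. Between the clips (from x -53 to +53 mm of here) the bay is free, so a gripper holding the pin's middle from above, closing along y, fits.
- clip (a point): Middle of the nearer fork clip (seated pin axis), 60 mm to -x of the seat; the other clip is alike, 60 mm to +x. Each is 14 mm wide in x: a V seat, a fixed prong on the -y side flaring outward, and a dark sprung hinged jaw with a ramp on the +y side. Mouth 37 mm wide at the top, 31 mm above this point. Pushing the pin straight down swings the jaws aside (5 to 10 N in all); they spring back.
- guard (a joint): Travel of the guard in m along the rack's +y: 0 shut (over the bay), 0.16 fully open (at its stop, over the closed box). It slides with 1.5 to 3 N and stays where left. A clear plastic bridge with steel edges, 276 (x) x 155 (y) mm, roof top 118 mm above the counter, skirts at 134 mm either way in x; the pin must fit between these.
- guard_grip (a point): Middle of the guard's black grip tab, moving with the guard: a plain upright block on the middle of its roof, 40 (x) x 14 (y) mm, from 121 to 163 mm above the counter; this point is 145 mm above the counter. Pinch it from above, fingers closing along the rack's y.
- thin_pin: The thin rolling pin: plain pale wood rod with round ends, 20 mm in diameter, 220 mm long, about 50 g. Origin at its centre, x along the rod. It lies in the notches of one of two like steel stands, its axis 40 mm above the counter; the notch blocks stand 70 mm either way from the middle, between them it is free to be grasped.
- thick_pin: The thick rolling pin of the same wood and length (220 mm) but 38 mm in diameter, on the other stand, axis 53 mm high. Origin at its centre, x along the pin. Not to be used.
- oil: Green glass oil bottle, 64 mm in diameter, 200 mm tall, at the back of the counter. Origin: centre of its underside.
- shaker: Glass jar with a steel cap, 60 mm in diameter, 90 mm tall, at the back of the counter. Origin: centre of its underside.
- flask: Black flask, 68 mm in diameter, 220 mm tall, at the back left of the counter. Origin: centre of its underside.
- bowl: White bowl, 130 mm in diameter, 50 mm tall, at the back right of the counter. Origin: centre of its underside.

How it is judged:
On the way, in this order (a step that is already met when the one before it is completed fails the run):
1. the guard is slid open to within 12 mm of its stop (joint above 0.148 m) (value of joint guard above 0.148 m), for 0.2 s.
2. guard still open past 0.14 m, the thin pin is home in both clips and let go (within 3 mm of the seat in height and across, 15 mm along the pin, 2 degrees) (value of joint guard above 0.14 m and z of thin_pin in the frame of seat between -0.003 and 0.003 m and y of thin_pin in the frame of seat between -0.003 and 0.003 m and x of thin_pin in the frame of seat between -0.015 and 0.015 m and angle between the x axis of thin_pin and the x axis of seat, either way round below 0.035 rad and contact force between the fingers and thin_pin below 0.1 N), for 0.2 s.
At the end, for the whole second after the job is handed in: The guard is shut to within 6 mm (joint below 0.006 m); the thin pin is still home in both clips (within 3 mm in height and across, within 15 mm along its length, parallel within 2 degrees), at rest; the robot touches nothing (value of joint guard below 0.006 m and z of thin_pin in the frame of seat between -0.003 and 0.003 m and y of thin_pin in the frame of seat between -0.003 and 0.003 m and x of thin_pin in the frame of seat between -0.015 and 0.015 m and angle between the x axis of thin_pin and the x axis of seat, either way round below 0.035 rad and linear speed of thin_pin below 0.02 m/s and contact force between each of the arm, the fingers and anything else below 0.1 N).
It fails at once if the thick pin is moved by more than 20 mm (distance of thick_pin from where it was at the start of the episode above 0.02 m).
It fails at once if the oil bottle, glass jar, flask or bowl is moved by more than 30 mm (distance of any of oil, shaker, flask, bowl from where it was at the start of the episode above 0.03 m).
It also fails if it takes over 72 s, if anything falls off the work surface, if the arm or the gripper's body presses on something with over 40 N, if the wrist force passes 120 N, or if a joint passes its speed limit or range.

## Working session

There is one attempt and no reset: what is moved stays moved. The work goes in short steps, Python scripts to look and compute and a tool call to move; the robot and the scene stay as the last step left them, time stands still between calls to the robot, and variables do not carry over. Pictures are saved under pics/ and viewed, at most 10 in all, crops included, and the job is handed in when it is done.

Besides the shell and the picture viewer there is one more tool, called after ">>>" by a JSON object that holds its "api" and its "payload". apply_moves: Moves the arm, as the interface text tells. Its arguments: {"type":"object","properties":{"steps":{"type":"array","items":{"type":"object","properties":{"dx":{"type":"number"},"dy":{"type":"number"},"dz":{"type":"number"},"ax":{"type":"number"},"ay":{"type":"number"},"az":{"type":"number"},"claw":{"type":"number"}}}},"squeeze":{"type":"number"}},"required":["steps"]}

```bash
mkdir -p pics; ls; python3 - <<'E'
from station import state, grab_frame
import cv2, json, pickle
print(state())
for n in("scene","top"):
    f=grab_frame(n); pickle.dump(f,open(n+".pkl","wb")); cv2.imwrite(f"pics/{n}0.png",f["img"][:,:,::-1]); print(n,f["R"],f["t"],f["fx"],f["cx"],f["cy"])
E
```

```text
pics
{'t': 0.0, 'qpos': array([ 1.08071448e+00,  2.91283307e-01, -1.54100417e-01,  1.12668646e+00,
       -7.50567572e-06,  1.43149894e+00]), 'dq': array([-0.00046532,  0.00015795,  0.000276  ,  0.00066635,  0.00150346,
        0.00026987]), 'effort': array([-3.76275726e-03, -5.37146366e+01,  3.31366181e+01,  1.59399369e-02,
       -3.54348667e-04, -1.13133046e-05]), 'ee_pos': array([0.18020625, 0.4926566 , 0.23074039]), 'orientation': array([-5.48122547e-01, -3.09301310e+00,  1.90611845e-03]), 'ft_force': array([-0.14124412, -0.4291951 ,  0.58273218]), 'moment': array([-0.04565542,  0.0038426 ,  0.02897738]), 'gripper_force': 0.0, 'finger_gap': 0.08503357406492365}
scene [[-5.26292328e-01  8.50303631e-01  3.47026435e-04]
 [ 6.28868745e-01  3.89510642e-01 -6.72908286e-01]
 [-5.72311529e-01 -3.53928234e-01 -7.39725840e-01]] [ 0.33868887 -0.33440672  1.69170757] 576.2988410763076 314.0844416366007 231.5336885663492
top [[-2.15293267e-02 -9.99765057e-01 -2.51360964e-03]
 [-9.96675016e-01  2.16602692e-02 -7.85477299e-02]
 [ 7.85837212e-02  8.14172195e-04 -9.96907185e-01]] [0.03190835 0.6453037  1.32721453] 543.7169453425711 314.40608644450424 245.51468137863498
```

View pics/scene0.png

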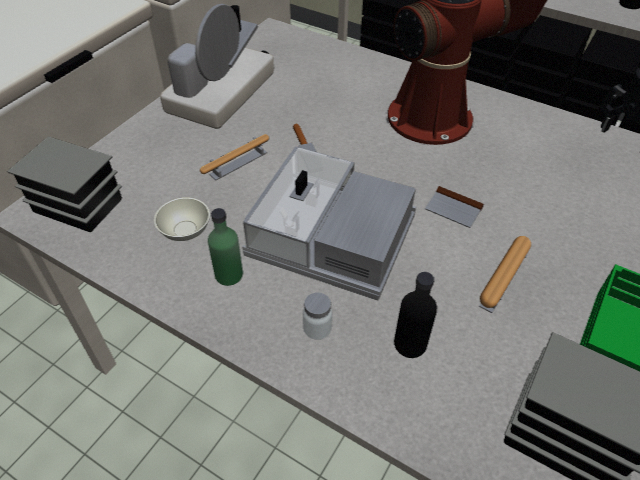

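View pics/top0.png

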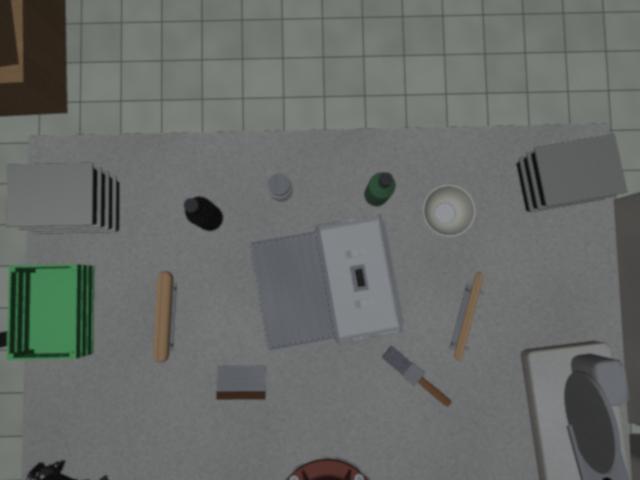

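The scene view shows the rack with the guard shut over its -y bay and the black tab at about (301,184). In the top view the tab is at (360,277), the thin pin runs (478,274)–(460,358) and the thick pin is at (163,316).

```bash
cat > h.py <<'E'
import numpy as np, cv2, pickle
from scipy.spatial.transform import Rotation as Ro
from station import state, grab_frame
def cam(n):
    if n=="wrist":
        s=state(); f=grab_frame(n); T=np.eye(4); T[:3,:3]=Ro.from_rotvec(s["orientation"]).as_matrix(); T[:3,3]=s["ee_pos"]
        W=T@f["mount"]; f["R"]=W[:3,:3].T; f["t"]=-f["R"]@W[:3,3]; return f
    return grab_frame(n)
def onplane(f,uv,z):
    uv=np.atleast_2d(uv).astype(float)
    d=np.c_[(uv[:,0]-f["cx"])/f["fx"],(uv[:,1]-f["cy"])/f["fy"],np.ones(len(uv))]@f["R"]
    c=-f["R"].T@f["t"]; return c+d*((z-c[2])/d[:,2])[:,None]
def proj(f,X):
    p=np.atleast_2d(X)@f["R"].T+f["t"]; return np.c_[p[:,0]/p[:,2]*f["fx"]+f["cx"],p[:,1]/p[:,2]*f["fy"]+f["cy"]]
def totool(dX):   # world shift -> tool axes cm
    return 100*Ro.from_rotvec(state()["orientation"]).as_matrix().T@np.asarray(dX)
def blob(mask,roi):
    m=np.zeros_like(mask); x0,y0,x1,y1=roi; m[y0:y1,x0:x1]=mask[y0:y1,x0:x1]
    c=max(cv2.findContours(m,cv2.RETR_EXTERNAL,cv2.CHAIN_APPROX_NONE)[0],key=cv2.contourArea)[:,0]
    return c
E
python3 - <<'E'
from h import *
f=pickle.load(open("top.pkl","rb")); im=f["img"]; hsv=cv2.cvtColor(im,cv2.COLOR_RGB2HSV)
wood=cv2.inRange(hsv,(5,90,60),(25,255,255))
for nm,roi,z in(("thin",(445,260,495,370),.04),("thick",(145,260,185,370),.053)):
    c=blob(wood,roi); P=onplane(f,c,z)[:,:2]; r=cv2.minAreaRect((P*1000).astype(np.float32)); b=cv2.boxPoints(r)
    vx=cv2.fitLine((P*1000).astype(np.float32),cv2.DIST_L2,0,.01,.01).ravel(); print(nm,r,np.arctan2(vx[1],vx[0]))
dark=cv2.inRange(im,(0,0,0),(50,50,50)); c=blob(dark,(345,260,375,295)); P=onplane(f,c,.163)[:,:2]*1000
print("tab",cv2.minAreaRect(P.astype(np.float32)),c.min(0),c.max(0))
# rack rough corners seen: box roof z=.11; guard roof .118
print(onplane(f,[[251,242],[271,348],[317,227],[333,341]],.11)); print(onplane(f,[[317,229],[380,217],[401,331],[338,341]],.118))
w=cam("wrist"); print(w["R"],w["t"],w["mount"])
cv2.imwrite("pics/c.png",cv2.resize(im[200:370,230:500,::-1],None,fx=2.9,fy=2.9,interpolation=cv2.INTER_CUBIC))
E
```

```text
thin ((465.8935546875, -352.5685119628906), (13.902779579162598, 208.2006378173828), 72.94377136230469) -0.298137
thick ((481.58758544921875, 387.4217224121094), (32.17934036254883, 211.14695739746094), 86.92845153808594) -0.057369098
tab ((561.8084106445312, -81.25032806396484), (35.18802261352539, 13.088841438293457), 9.754021644592285) [356 270] [363 285]
[[ 0.65061614  0.16562783  0.11      ]
 [ 0.40515084  0.12268774  0.11      ]
 [ 0.68245495  0.01087712  0.11      ]
 [ 0.41802922 -0.02013328  0.11      ]]
[[ 0.67687959  0.01101722  0.118     ]
 [ 0.70174198 -0.13609109  0.118     ]
 [ 0.43811503 -0.1759634   0.118     ]
 [ 0.41855517 -0.03132119  0.118     ]]
[[ 0.34402466  0.93895945 -0.00147909]
 [ 0.90575965 -0.3314446   0.26409076]
 [ 0.24748028 -0.09219343 -0.9644967 ]] [-0.52353146 -0.03302222  0.37916255] [[-3.34150357e-04 -9.64449223e-01 -2.64268015e-01  6.80527523e-02]
 [ 9.99999897e-01 -2.41120282e-04 -3.84465953e-04 -6.58579679e-04]
 [ 3.07077512e-04 -2.64268117e-01  9.64449205e-01 -1.42832997e-01]
 [ 0.00000000e+00  0.00000000e+00  0.00000000e+00  1.00000000e+00]]
```

View pics/c.png

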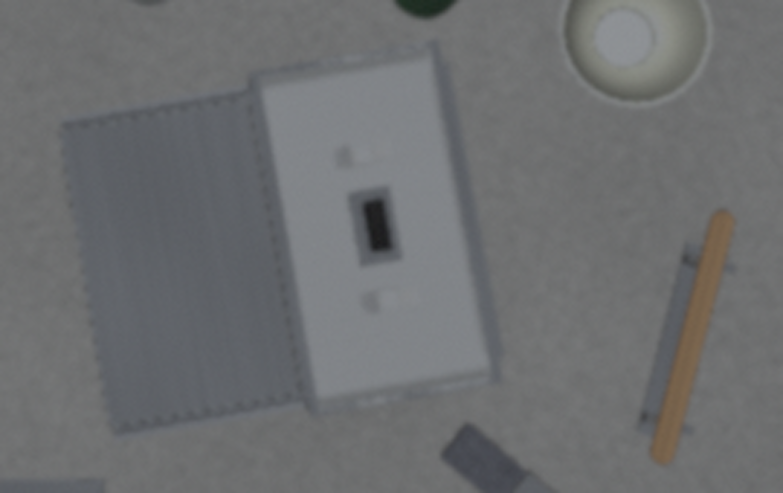

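>>> {"api": "apply_moves", "payload": {"steps": [{"dx":-4,"dy":-3,"dz":-4,"az":-0.07,"claw":0},{"dx":-8,"dy":-6,"dz":-4,"az":-0.15,"claw":0},{"dx":-12,"dy":-9,"dz":-4,"az":-0.26,"claw":0},{"dx":-16,"dy":-12,"dz":-4,"az":-0.38,"claw":0},{"dx":-20,"dy":-15,"dz":-4,"az":-0.52,"claw":0},{"dx":-24,"dy":-18,"dz":-4,"az":-0.52,"claw":0},{"dx":-28,"dy":-21,"dz":-4,"az":-0.52,"claw":0},{"dx":-31,"dy":-23,"dz":-4,"az":-0.52,"claw":0}]}}

```text
invalid input
```

```bash
python3 - <<'E'
from h import *
s=state(); print(s["ee_pos"],s["orientation"]); print(totool(np.array([.562,-.081,.27])-s["ee_pos"]))
E
```

```text
[0.18027433 0.49276352 0.23087949] [-5.48106586e-01 -3.09315256e+00  1.39115956e-03]
[-55.56308118 -40.76990092  -3.87994629]
```

>>> {"api": "apply_moves", "payload": {"steps": [{"dx":-4,"dy":-3,"dz":-4,"ax":0,"ay":0,"az":-0.07,"claw":0},{"dx":-8,"dy":-6,"dz":-4,"ax":0,"ay":0,"az":-0.15,"claw":0},{"dx":-12,"dy":-9,"dz":-4,"ax":0,"ay":0,"az":-0.26,"claw":0},{"dx":-16,"dy":-12,"dz":-4,"ax":0,"ay":0,"az":-0.38,"claw":0},{"dx":-20,"dy":-15,"dz":-4,"ax":0,"ay":0,"az":-0.52,"claw":0},{"dx":-24,"dy":-18,"dz":-4,"ax":0,"ay":0,"az":-0.52,"claw":0},{"dx":-28,"dy":-21,"dz":-4,"ax":0,"ay":0,"az":-0.52,"claw":0},{"dx":-31,"dy":-23,"dz":-4,"ax":0,"ay":0,"az":-0.52,"claw":0}], "squeeze": 40}}

```text
t: 0.95
ee_pos: [0.3884, 0.1752, 0.2714]
orientation: [-0.266, 3.13, 0.0]
ft_force: [0.6, 0.9, -0.4]
finger_gap: 0.0855
gripper_force: 0.0
```

```bash
python3 - <<'E'
from h import *
s=state(); print(s["ee_pos"],s["orientation"]); print(totool(np.array([.562,-.081,.27])-s["ee_pos"]))
E
```

```text
[0.38836131 0.17522241 0.27138496] [-2.65885181e-01  3.13009444e+00  1.64390662e-04]
[-12.79328279 -28.18394815   0.13908625]
```

>>> {"api": "apply_moves", "payload": {"steps": [{"dx":-2,"dy":-4,"dz":0,"ax":0,"ay":0,"az":0,"claw":0},{"dx":-4,"dy":-8,"dz":0,"ax":0,"ay":0,"az":0,"claw":0},{"dx":-6,"dy":-12,"dz":0,"ax":0,"ay":0,"az":0,"claw":0},{"dx":-8,"dy":-16,"dz":0,"ax":0,"ay":0,"az":0,"claw":0},{"dx":-10,"dy":-20,"dz":0,"ax":0,"ay":0,"az":0,"claw":0},{"dx":-11.5,"dy":-24,"dz":0,"ax":0,"ay":0,"az":0,"claw":0},{"dx":-12.5,"dy":-27.5,"dz":0,"ax":0,"ay":0,"az":0,"claw":0},{"dx":-12.5,"dy":-27.5,"dz":0,"ax":0,"ay":0,"az":0,"claw":0}], "squeeze": 40}}

```text
t: 1.75
ee_pos: [0.5588, -0.0768, 0.2703]
orientation: [0.26, -3.13, 0.001]
ft_force: [-0.3, -0.0, -0.7]
finger_gap: 0.0853
gripper_force: 0.0
```

```bash
python3 - <<'E'
from h import *
w=cam("wrist"); w=cam("wrist"); pickle.dump(w,open("w1.pkl","wb")); cv2.imwrite("pics/w1.png",w["img"][:,:,::-1]); s=state(); print(s["ee_pos"],s["orientation"])
E
```

```text
[ 0.5572187  -0.0735195   0.27065555] [ 2.62859323e-01 -3.12938928e+00 -1.01101404e-03]
```

View pics/w1.png

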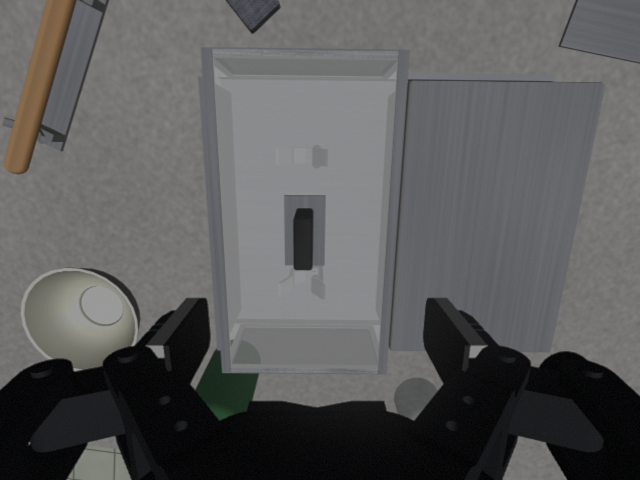

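The wrist view shows the tab as a black block (295–313, 208–270). The guard's roof corners are near (204,49), (409,50), (386,373) and (225,373), and the box's right edge runs (603,82)–(551,350).

```bash
python3 - <<'E'
from h import *
w=pickle.load(open("w1.pkl","rb")); im=w["img"]
m=cv2.inRange(im,(0,0,0),(38,38,38)); c=blob(m,(285,195,325,285)); print(c.min(0),c.max(0))
mm=np.zeros_like(m); cv2.drawContours(mm,[c],-1,255,-1)
for r in range(206,272,6):
    x=np.where(mm[r])[0]
    if len(x): print(r,x.min(),x.max(),im[r,x.min()+4],onplane(w,[[x.min()-.5,r],[x.max()+.5,r]],.163)[:,:2].round(4).tolist())
P=onplane(w,[[603,82],[551,350]],.11); d=P[0]-P[1]; print(P,np.degrees(np.arctan2(-d[1],-d[0])))
P=onplane(w,[[204,49],[409,50],[386,373],[225,373]],.118);print(P,P.mean(0))
for a,b in((0,3),(1,2)): d=P[b]-P[a]; print(np.degrees(np.arctan2(d[1],d[0])),np.linalg.norm(d))
E
```

```text
[294 209] [311 268]
212 296 311 [29 30 31] [[0.5382, -0.093], [0.5364, -0.0818]]
218 295 311 [29 30 32] [[0.5426, -0.093], [0.5406, -0.0811]]
224 294 311 [37 36 37] [[0.547, -0.0931], [0.5449, -0.0804]]
230 294 311 [39 37 39] [[0.5514, -0.0924], [0.5493, -0.0797]]
236 294 311 [39 38 38] [[0.5558, -0.0918], [0.5536, -0.079]]
242 294 311 [39 37 38] [[0.5602, -0.0911], [0.558, -0.0783]]
248 294 311 [37 38 38] [[0.5647, -0.0904], [0.5625, -0.0776]]
254 294 311 [39 39 40] [[0.5692, -0.0898], [0.567, -0.0768]]
260 295 296 [40 40 41] [[0.5736, -0.0884], [0.5733, -0.0869]]
266 295 295 [39 39 40] [[0.5782, -0.0877], [0.5781, -0.0869]]
[[0.40700463 0.12688599 0.11      ]
 [0.63989032 0.16592103 0.11      ]] 9.515159126519796
[[ 0.43666229 -0.17976671  0.118     ]
 [ 0.41213229 -0.02928155  0.118     ]
 [ 0.68529637  0.01345267  0.118     ]
 [ 0.71047768 -0.13686121  0.118     ]] [ 0.56114216 -0.0831142   0.118     ]
8.905545166603613 0.2771565485908275
8.891373358812352 0.27648658019826433
```

```bash
cat > go.py <<'E'
import sys; from h import *
a=list(map(float,sys.argv[1:])); s=state(); X=Ro.from_rotvec(s["orientation"]).as_matrix()
yaw=np.degrees(np.arctan2(X[1,0],X[0,0])); print("t",round(s["t"],2),"ee",s["ee_pos"].round(4),"tilt z",X[:,2].round(4),"xyaw",yaw.round(2),"F",s["ft_force"].round(1),"gap",round(s["finger_gap"],4))
print("tool cm",totool(np.array(a[:3])-s["ee_pos"]).round(2),"az",round(-((np.radians(a[3]-yaw)+np.pi/2)%np.pi-np.pi/2),3))
E
python3 go.py .561 -.083 .13 9.0
```

```text
t 1.85 ee [ 0.5572 -0.0735  0.2707] tilt z [-1.2e-03  5.0e-04 -1.0e+00] xyaw -170.4 F [-0.1  1.  -0.4] gap 0.0854
tool cm [-0.23 -1.01 14.06] az 0.011
```

>>> {"api": "apply_moves", "payload": {"steps": [{"dx":0,"dy":0,"dz":0,"ax":0,"ay":0,"az":0.01,"claw":0},{"dx":0,"dy":-0.5,"dz":2,"ax":0,"ay":0,"az":0.01,"claw":0},{"dx":0,"dy":-0.5,"dz":4,"ax":0,"ay":0,"az":0.01,"claw":0},{"dx":0,"dy":-0.5,"dz":6,"ax":0,"ay":0,"az":0.01,"claw":0},{"dx":0,"dy":-0.5,"dz":7,"ax":0,"ay":0,"az":0.01,"claw":0},{"dx":0,"dy":-0.5,"dz":8,"ax":0,"ay":0,"az":0.01,"claw":0},{"dx":0,"dy":-0.5,"dz":8,"ax":0,"ay":0,"az":0.01,"claw":0},{"dx":0,"dy":-0.5,"dz":8,"ax":0,"ay":0,"az":0.01,"claw":0}], "squeeze": 40}}

```text
t: 2.65
ee_pos: [0.5585, -0.0777, 0.1919]
orientation: [-0.25, 3.131, -0.0]
ft_force: [-0.2, -0.3, -0.7]
finger_gap: 0.0851
gripper_force: 0.0
```

```bash
python3 go.py .561 -.083 .13 9.0
```

```text
t 2.65 ee [ 0.5585 -0.0777  0.1919] tilt z [ 6.e-04 -1.e-04 -1.e+00] xyaw -170.86 F [-0.2 -0.3 -0.7] gap 0.0851
tool cm [-0.16 -0.56  6.19] az 0.002
```

>>> {"api": "apply_moves", "payload": {"steps": [{"dx":-0.15,"dy":-0.55,"dz":2,"ax":0,"ay":0,"az":0,"claw":0},{"dx":-0.15,"dy":-0.55,"dz":4,"ax":0,"ay":0,"az":0,"claw":0},{"dx":-0.15,"dy":-0.55,"dz":5.5,"ax":0,"ay":0,"az":0,"claw":0},{"dx":-0.15,"dy":-0.55,"dz":6.1,"ax":0,"ay":0,"az":0,"claw":0},{"dx":-0.15,"dy":-0.55,"dz":6.1,"ax":0,"ay":0,"az":0,"claw":0.5},{"dx":-0.15,"dy":-0.55,"dz":6.1,"ax":0,"ay":0,"az":0,"claw":1},{"dx":-0.15,"dy":-0.55,"dz":6.1,"ax":0,"ay":0,"az":0,"claw":1},{"dx":-0.15,"dy":-0.55,"dz":6.1,"ax":0,"ay":0,"az":0,"claw":1}], "squeeze": 40}}

```text
t: 3.45
ee_pos: [0.5611, -0.0832, 0.1311]
orientation: [-0.25, 3.13, -0.001]
ft_force: [0.3, -0.1, 0.2]
finger_gap: 0.0282
gripper_force: 0.0
```

>>> {"api": "apply_moves", "payload": {"steps": [{"dx":0,"dy":0,"dz":0,"ax":0,"ay":0,"az":0,"claw":1},{"dx":0,"dy":0,"dz":0,"ax":0,"ay":0,"az":0,"claw":1},{"dx":0,"dy":0,"dz":0,"ax":0,"ay":0,"az":0,"claw":1},{"dx":0,"dy":0,"dz":0,"ax":0,"ay":0,"az":0,"claw":1},{"dx":0,"dy":0,"dz":0,"ax":0,"ay":0,"az":0,"claw":1},{"dx":0,"dy":0,"dz":0,"ax":0,"ay":0,"az":0,"claw":1},{"dx":0,"dy":0,"dz":0,"ax":0,"ay":0,"az":0,"claw":1},{"dx":0,"dy":0,"dz":0,"ax":0,"ay":0,"az":0,"claw":1}], "squeeze": 40}}

```text
t: 4.25
ee_pos: [0.561, -0.0832, 0.131]
orientation: [-0.249, 3.131, -0.001]
ft_force: [-1.1, 0.0, 5.6]
finger_gap: 0.0133
gripper_force: 40.0
```

```bash
python3 go.py .561 -.083 .13 9.0
```

```text
t 4.25 ee [ 0.561  -0.0832  0.131 ] tilt z [ 1.e-03 -4.e-04 -1.e+00] xyaw -170.89 F [-1.1  0.   5.6] gap 0.0133
tool cm [-0.    0.02  0.1 ] az 0.002
```

>>> {"api": "apply_moves", "payload": {"steps": [{"dx":0,"dy":1,"dz":0,"ax":0,"ay":0,"az":0,"claw":1},{"dx":0,"dy":3,"dz":0,"ax":0,"ay":0,"az":0,"claw":1},{"dx":0,"dy":5,"dz":0,"ax":0,"ay":0,"az":0,"claw":1},{"dx":0,"dy":7,"dz":0,"ax":0,"ay":0,"az":0,"claw":1},{"dx":0,"dy":9,"dz":0,"ax":0,"ay":0,"az":0,"claw":1},{"dx":0,"dy":11,"dz":0,"ax":0,"ay":0,"az":0,"claw":1},{"dx":0,"dy":12,"dz":0,"ax":0,"ay":0,"az":0,"claw":1},{"dx":0,"dy":12,"dz":0,"ax":0,"ay":0,"az":0,"claw":1}], "squeeze": 40}}

```text
t: 5.05
ee_pos: [0.5423, 0.0366, 0.1309]
orientation: [-0.252, 3.13, 0.001]
ft_force: [2.1, 0.7, 6.1]
finger_gap: 0.0133
gripper_force: 40.2
```

>>> {"api": "apply_moves", "payload": {"steps": [{"dx":0,"dy":1,"dz":0,"ax":0,"ay":0,"az":0,"claw":1},{"dx":0,"dy":2,"dz":0,"ax":0,"ay":0,"az":0,"claw":1},{"dx":0,"dy":3,"dz":0,"ax":0,"ay":0,"az":0,"claw":1},{"dx":0,"dy":3.5,"dz":0,"ax":0,"ay":0,"az":0,"claw":1},{"dx":0,"dy":3.9,"dz":0,"ax":0,"ay":0,"az":0,"claw":1},{"dx":0,"dy":4.1,"dz":0,"ax":0,"ay":0,"az":0,"claw":1},{"dx":0,"dy":4.1,"dz":0,"ax":0,"ay":0,"az":0,"claw":1},{"dx":0,"dy":4.1,"dz":0,"ax":0,"ay":0,"az":0,"claw":1}], "squeeze": 40}}

```text
t: 5.85
ee_pos: [0.5367, 0.0725, 0.131]
orientation: [-0.246, 3.13, -0.008]
ft_force: [4.5, -14.4, 4.6]
finger_gap: 0.0136
gripper_force: 40.2
```

```bash
python3 go.py .561 -.083 .131 9.0
```

```text
t 5.85 ee [0.5367 0.0725 0.131 ] tilt z [ 0.0026 -0.0052 -1.    ] xyaw -171.01 F [  4.5 -14.4   4.6] gap 0.0136
tool cm [  0.03 -15.74   0.08] az -0.0
```

>>> {"api": "apply_moves", "payload": {"steps": [{"dx":0,"dy":-0.2,"dz":0,"ax":0,"ay":0,"az":0,"claw":1},{"dx":0,"dy":-0.2,"dz":0,"ax":0,"ay":0,"az":0,"claw":0},{"dx":0,"dy":-0.2,"dz":0,"ax":0,"ay":0,"az":0,"claw":0},{"dx":0,"dy":-0.2,"dz":0,"ax":0,"ay":0,"az":0,"claw":0},{"dx":0,"dy":-0.2,"dz":-2,"ax":0,"ay":0,"az":0,"claw":0},{"dx":0,"dy":-0.2,"dz":-5,"ax":0,"ay":0,"az":0,"claw":0},{"dx":0,"dy":-4,"dz":-9,"ax":0,"ay":0,"az":0,"claw":0},{"dx":0,"dy":-8,"dz":-12,"ax":0,"ay":0,"az":0,"claw":0}], "squeeze": 40}}

```text
t: 6.65
ee_pos: [0.5469, 0.0012, 0.2487]
orientation: [-0.255, 3.131, 0.0]
ft_force: [1.4, 0.7, -0.7]
finger_gap: 0.0853
gripper_force: 0.0
```

>>> {"api": "apply_moves", "payload": {"steps": [{"dx":0,"dy":-4,"dz":0,"ax":0,"ay":0,"az":0,"claw":0},{"dx":0,"dy":-7.5,"dz":0,"ax":0,"ay":0,"az":0,"claw":0},{"dx":0,"dy":-7.5,"dz":0,"ax":0,"ay":0,"az":0,"claw":0},{"dx":0,"dy":-7.5,"dz":0,"ax":0,"ay":0,"az":0,"claw":0},{"dx":0,"dy":-7.5,"dz":0,"ax":0,"ay":0,"az":0,"claw":0},{"dx":0,"dy":-7.5,"dz":0,"ax":0,"ay":0,"az":0,"claw":0},{"dx":0,"dy":-7.5,"dz":0,"ax":0,"ay":0,"az":0,"claw":0},{"dx":0,"dy":-7.5,"dz":0,"ax":0,"ay":0,"az":0,"claw":0}], "squeeze": 40}}

```text
t: 7.45
ee_pos: [0.559, -0.0725, 0.2472]
orientation: [-0.251, 3.131, 0.0]
ft_force: [-0.5, -0.5, 0.5]
finger_gap: 0.0855
gripper_force: 0.0
```

```bash
python3 go.py .561 -.083 .25 9.0; python3 - <<'E'
from h import *
w=cam("wrist"); pickle.dump(w,open("w2.pkl","wb")); cv2.imwrite("pics/w2.png",w["img"][:,:,::-1]); print(onplane(w,[[320,240]],.1))
E
```

```text
t 7.45 ee [ 0.559  -0.0725  0.2472] tilt z [ 0.  0. -1.] xyaw -170.82 F [-0.5 -0.5  0.5] gap 0.0855
tool cm [-0.03 -1.07 -0.28] az 0.003
[[ 0.56733216 -0.06806151  0.1       ]]
```

View pics/w2.png

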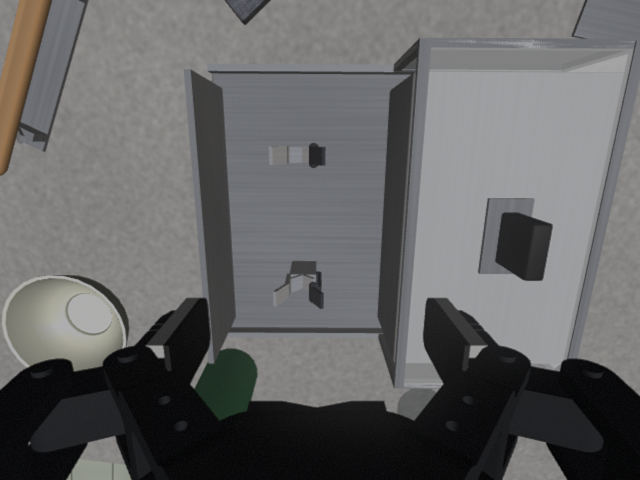

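The bay is open, with the guard over the box. The near clip is around (297,155) with its dark jaw at (317,155). The far clip is around (300,283), and I'll enlarge this area.

```bash
python3 - <<'E'
from h import *
w=pickle.load(open("w2.pkl","rb")); im=w["img"]
cv2.imwrite("pics/w2c.png",cv2.resize(im[135:320,190:420,::-1],None,fx=3.2,fy=3.2,interpolation=cv2.INTER_CUBIC))
# prediction of clip features for the two seat estimates
c,s_=np.cos(np.radians(9)),np.sin(np.radians(9))
for S in((.561,-.083),(.5617,-.0855)):
    for x in(-.067,-.053,.053,.067): print(S,x,proj(w,[S[0]+c*x,S[1]+s_*x,.078]).round(1))
E
```

```text
(0.561, -0.083) -0.067 [[303.9 146.2]]
(0.561, -0.083) -0.053 [[304.  163.3]]
(0.561, -0.083) 0.053 [[304.7 280.1]]
(0.561, -0.083) 0.067 [[304.8 294.1]]
(0.5617, -0.0855) -0.067 [[300.8 146.6]]
(0.5617, -0.0855) -0.053 [[300.9 163.6]]
(0.5617, -0.0855) 0.053 [[301.9 280.4]]
(0.5617, -0.0855) 0.067 [[302.  294.4]]
```

View pics/w2c.png

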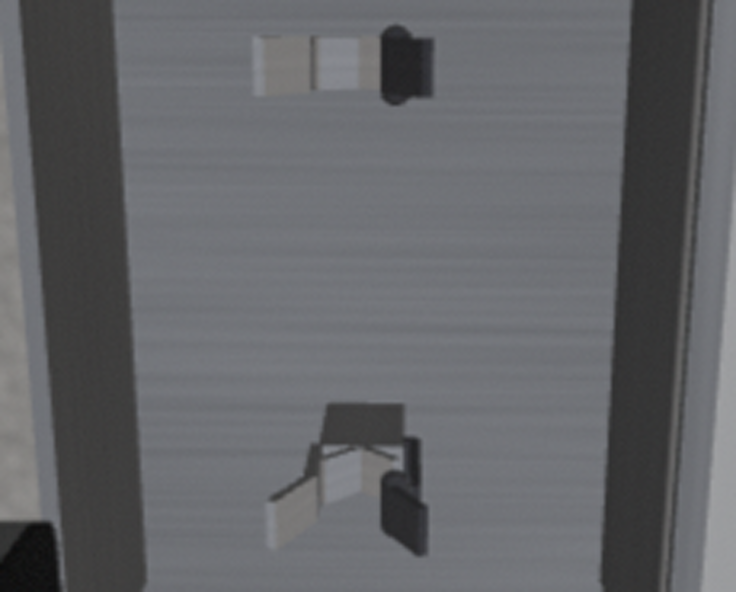

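The far clip's V apex is at about pixel (303,275) and the near one at about (302.5,155). Both are within about 1.5 mm of the seat estimated from the tab, so next is the thin pin.

>>> {"api": "apply_moves", "payload": {"steps": [{"dx":2,"dy":-4,"dz":0,"ax":0,"ay":0,"az":0.08,"claw":0},{"dx":4,"dy":-8,"dz":0,"ax":0,"ay":0,"az":0.16,"claw":0},{"dx":6,"dy":-12,"dz":0,"ax":0,"ay":0,"az":0.24,"claw":0},{"dx":8,"dy":-16,"dz":0,"ax":0,"ay":0,"az":0.32,"claw":0},{"dx":10.5,"dy":-20,"dz":0,"ax":0,"ay":0,"az":0.4,"claw":0},{"dx":12.5,"dy":-24,"dz":0,"ax":0,"ay":0,"az":0.46,"claw":0},{"dx":13.6,"dy":-26.2,"dz":0,"ax":0,"ay":0,"az":0.46,"claw":0},{"dx":13.6,"dy":-26.2,"dz":0,"ax":0,"ay":0,"az":0.46,"claw":0}], "squeeze": 40}}

```text
t: 8.3
ee_pos: [0.4651, -0.3564, 0.2469]
orientation: [-0.476, -3.105, 0.001]
ft_force: [-0.5, -0.3, -0.2]
finger_gap: 0.0854
gripper_force: 0.0
```

```bash
python3 - <<'E'
from h import *
w=pickle.load(open("w2.pkl","rb")); c,s_=np.cos(np.radians(9)),np.sin(np.radians(9))
for uv,x in(([302.8,155],-.060),([303.1,275],.053)):
    for z in(.064,.068): P=onplane(w,[uv],z)[0,:2]; print("rack y-line offset (seat perp)", z, (P-[.561,-.083])@[-s_,c], (P-[.561,-.083])@[c,s_])
grab_frame("wrist"); w=cam("wrist"); pickle.dump(w,open("w3.pkl","wb")); im=w["img"]
hsv=cv2.cvtColor(im,cv2.COLOR_RGB2HSV); m=cv2.inRange(hsv,(5,90,50),(25,255,255)); c=blob(m,(0,0,640,400))
P=(onplane(w,c,.04)[:,:2]*1000).astype(np.float32); r=cv2.minAreaRect(P); print(r,c.min(0),c.max(0)); v=cv2.fitLine(P,cv2.DIST_L2,0,.01,.01).ravel(); print(np.degrees(np.arctan2(v[1],v[0])))
cv2.drawContours(im,[c.reshape(-1,1,2)],-1,(255,0,0),1); cv2.imwrite("pics/w3.png",im[:,:,::-1])
E
python3 go.py .466 -.353 .25 -17.1
```

```text
rack y-line offset (seat perp) 0.064 -0.0014529612010525188 -0.059451865787221225
rack y-line offset (seat perp) 0.068 -0.0013059494597630768 -0.05956369157302395
rack y-line offset (seat perp) 0.064 -0.0019646451378180895 0.05319584163970749
rack y-line offset (seat perp) 0.068 -0.0018113564330650238 0.05170213635178594
((464.6484680175781, -355.62713623046875), (18.576461791992188, 219.60714721679688), 72.98219299316406) [305  96] [325 316]
-17.07103
t 8.4 ee [ 0.4661 -0.3534  0.247 ] tilt z [-2.e-04  6.e-04 -1.e+00] xyaw 162.71 F [-0.7  0.1 -0.7] gap 0.0854
tool cm [ 0.02  0.03 -0.3 ] az -0.003
```

View pics/w3.png

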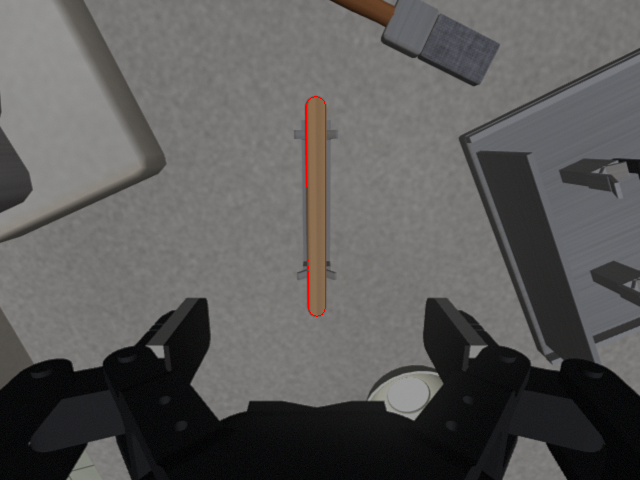

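The wrist view shows the thin pin outlined from (316,96) to (316,316), square to the fingers and centred between them.

>>> {"api": "apply_moves", "payload": {"steps": [{"dx":0,"dy":-0.2,"dz":3,"ax":0,"ay":0,"az":0,"claw":0},{"dx":0,"dy":-0.2,"dz":7,"ax":0,"ay":0,"az":0,"claw":0},{"dx":0,"dy":-0.2,"dz":11,"ax":0,"ay":0,"az":0,"claw":0},{"dx":0,"dy":-0.2,"dz":15,"ax":0,"ay":0,"az":0,"claw":0},{"dx":0,"dy":-0.2,"dz":18,"ax":0,"ay":0,"az":0,"claw":0},{"dx":0,"dy":-0.2,"dz":20.5,"ax":0,"ay":0,"az":0,"claw":0},{"dx":0,"dy":-0.2,"dz":22,"ax":0,"ay":0,"az":0,"claw":0},{"dx":0,"dy":-0.2,"dz":22.6,"ax":0,"ay":0,"az":0,"claw":0}], "squeeze": 60}}

```text
t: 9.2
ee_pos: [0.4655, -0.3531, 0.0197]
orientation: [-0.467, -3.105, -0.003]
ft_force: [-0.2, 0.3, 0.5]
finger_gap: 0.0855
gripper_force: 0.0
```

>>> {"api": "apply_moves", "payload": {"steps": [{"dx":0,"dy":0,"dz":0,"ax":0,"ay":0,"az":0,"claw":0},{"dx":0,"dy":0,"dz":0,"ax":0,"ay":0,"az":0,"claw":0.6},{"dx":0,"dy":0,"dz":0,"ax":0,"ay":0,"az":0,"claw":0.7},{"dx":0,"dy":0,"dz":0,"ax":0,"ay":0,"az":0,"claw":0.8},{"dx":0,"dy":0,"dz":0,"ax":0,"ay":0,"az":0,"claw":1},{"dx":0,"dy":0,"dz":0,"ax":0,"ay":0,"az":0,"claw":1},{"dx":0,"dy":0,"dz":0,"ax":0,"ay":0,"az":0,"claw":1},{"dx":0,"dy":0,"dz":0,"ax":0,"ay":0,"az":0,"claw":1}], "squeeze": 60}}

```text
t: 10.0
ee_pos: [0.4659, -0.3553, 0.0217]
orientation: [0.47, 3.106, 0.0]
ft_force: [-0.9, 2.5, 5.6]
finger_gap: 0.018
gripper_force: 58.4
```

```bash
python3 go.py .5613 -.0846 .25 9
```

```text
t 10.0 ee [ 0.4659 -0.3553  0.0217] tilt z [ 6.e-04 -0.e+00 -1.e+00] xyaw 162.77 F [-0.9  2.5  5.6] gap 0.018
tool cm [ -1.11  28.68 -22.83] az -0.458
```

>>> {"api": "apply_moves", "payload": {"steps": [{"dx":0,"dy":0,"dz":-1,"ax":0,"ay":0,"az":0,"claw":1},{"dx":0,"dy":0,"dz":-4,"ax":0,"ay":0,"az":0,"claw":1},{"dx":0,"dy":0,"dz":-8,"ax":0,"ay":0,"az":0,"claw":1},{"dx":0,"dy":0,"dz":-12,"ax":0,"ay":0,"az":0,"claw":1},{"dx":0,"dy":3,"dz":-15,"ax":0,"ay":0,"az":-0.1,"claw":1},{"dx":0,"dy":7,"dz":-17,"ax":0,"ay":0,"az":-0.2,"claw":1},{"dx":-0.5,"dy":11,"dz":-17,"ax":0,"ay":0,"az":-0.3,"claw":1},{"dx":-0.5,"dy":15,"dz":-17,"ax":0,"ay":0,"az":-0.38,"claw":1}], "squeeze": 60}}

```text
t: 10.8
ee_pos: [0.5159, -0.2127, 0.1927]
orientation: [-0.129, 3.137, -0.002]
ft_force: [0.8, -0.2, -0.0]
finger_gap: 0.0179
gripper_force: 58.6
```

```bash
python3 go.py .5613 -.0846 .19 9
```

```text
t 10.8 ee [ 0.5159 -0.2127  0.1927] tilt z [ 0.0022 -0.0014 -1.    ] xyaw -175.27 F [ 0.8 -0.2 -0. ] gap 0.0179
tool cm [-5.58 12.39  0.27] az -0.075
```

>>> {"api": "apply_moves", "payload": {"steps": [{"dx":-1.5,"dy":4,"dz":0,"ax":0,"ay":0,"az":-0.075,"claw":1},{"dx":-3.5,"dy":8,"dz":0,"ax":0,"ay":0,"az":-0.075,"claw":1},{"dx":-5,"dy":11,"dz":0,"ax":0,"ay":0,"az":-0.075,"claw":1},{"dx":-5.6,"dy":12.3,"dz":0,"ax":0,"ay":0,"az":-0.075,"claw":1},{"dx":-5.6,"dy":12.3,"dz":0,"ax":0,"ay":0,"az":-0.075,"claw":1},{"dx":-5.6,"dy":12.3,"dz":0,"ax":0,"ay":0,"az":-0.075,"claw":1},{"dx":-5.6,"dy":12.3,"dz":0,"ax":0,"ay":0,"az":-0.075,"claw":1},{"dx":-5.6,"dy":12.3,"dz":0,"ax":0,"ay":0,"az":-0.075,"claw":1}], "squeeze": 60}}

```text
t: 11.6
ee_pos: [0.5607, -0.0877, 0.1912]
orientation: [0.239, -3.132, 0.0]
ft_force: [0.5, 0.1, -0.2]
finger_gap: 0.018
gripper_force: 58.7
```

```bash
python3 go.py .5613 -.0846 .12 9; python3 - <<'E'
from h import *
w=cam("wrist"); pickle.dump(w,open("w4.pkl","wb")); cv2.imwrite("pics/w4.png",w["img"][:,:,::-1])
im=w["img"]; hsv=cv2.cvtColor(im,cv2.COLOR_RGB2HSV); m=cv2.inRange(hsv,(5,90,50),(25,255,255)); c=blob(m,(200,0,440,480)); z=state()["ee_pos"][2]+.019
P=(onplane(w,c,z)[:,:2]*1000).astype(np.float32); v=cv2.fitLine(P,cv2.DIST_L2,0,.01,.01).ravel(); print(cv2.minAreaRect(P),np.degrees(np.arctan2(v[1],v[0])),v)
E
```

```text
t 11.6 ee [ 0.5607 -0.0877  0.1912] tilt z [-1.e-04 -2.e-04 -1.e+00] xyaw -171.26 F [ 0.5  0.1 -0.2] gap 0.018
tool cm [-0.11  0.3   7.12] az -0.005
((523.6707153320312, -93.37086486816406), (145.70091247558594, 19.827360153198242), 8.779777526855469) 8.88722 [ 9.8799437e-01  1.5449002e-01  5.1737579e+02 -9.4446198e+01]
```

View pics/w4.png

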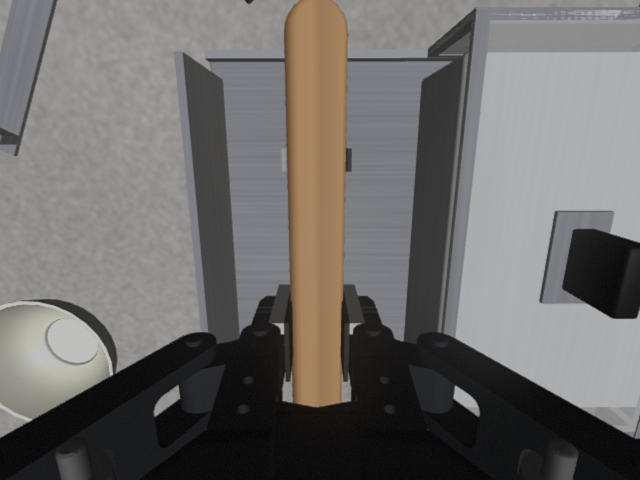

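The pin is held straight, yaw 8.9°, over the open bay with both walls clear. Both clips are directly beneath it, the near one at (318,158).

>>> {"api": "apply_moves", "payload": {"steps": [{"dx":-0.1,"dy":0.3,"dz":0,"ax":0,"ay":0,"az":0,"claw":1},{"dx":-0.1,"dy":0.3,"dz":2,"ax":0,"ay":0,"az":0,"claw":1},{"dx":-0.1,"dy":0.3,"dz":4,"ax":0,"ay":0,"az":0,"claw":1},{"dx":-0.1,"dy":0.3,"dz":6,"ax":0,"ay":0,"az":0,"claw":1},{"dx":-0.1,"dy":0.3,"dz":7.5,"ax":0,"ay":0,"az":0,"claw":1},{"dx":-0.1,"dy":0.3,"dz":8.5,"ax":0,"ay":0,"az":0,"claw":1},{"dx":-0.1,"dy":0.3,"dz":8.5,"ax":0,"ay":0,"az":0,"claw":1},{"dx":-0.1,"dy":0.3,"dz":8.5,"ax":0,"ay":0,"az":0,"claw":1}], "squeeze": 60}}

```text
t: 12.45
ee_pos: [0.5617, -0.0835, 0.1066]
orientation: [-0.242, 3.132, -0.0]
ft_force: [1.2, -1.2, -0.7]
finger_gap: 0.0182
gripper_force: 58.6
```

```bash
python3 go.py .5613 -.0846 .059 9
```

```text
t 12.45 ee [ 0.5617 -0.0835  0.1066] tilt z [ 3.e-04 -1.e-04 -1.e+00] xyaw -171.17 F [ 1.2 -1.2 -0.7] gap 0.0182
tool cm [ 0.06 -0.1   4.76] az -0.003
```

>>> {"api": "apply_moves", "payload": {"steps": [{"dx":0,"dy":-0.1,"dz":0.8,"ax":0,"ay":0,"az":0,"claw":1},{"dx":0,"dy":-0.1,"dz":1.6,"ax":0,"ay":0,"az":0,"claw":1},{"dx":0,"dy":-0.1,"dz":2.4,"ax":0,"ay":0,"az":0,"claw":1},{"dx":0,"dy":-0.1,"dz":3.0,"ax":0,"ay":0,"az":0,"claw":1},{"dx":0,"dy":-0.1,"dz":3.5,"ax":0,"ay":0,"az":0,"claw":1},{"dx":0,"dy":-0.1,"dz":4.0,"ax":0,"ay":0,"az":0,"claw":1},{"dx":0,"dy":-0.1,"dz":4.3,"ax":0,"ay":0,"az":0,"claw":1},{"dx":0,"dy":-0.1,"dz":4.5,"ax":0,"ay":0,"az":0,"claw":1}], "squeeze": 60}}

```text
t: 13.25
ee_pos: [0.5618, -0.0849, 0.061]
orientation: [-0.241, 3.132, -0.002]
ft_force: [-2.1, -5.2, 12.3]
finger_gap: 0.0182
gripper_force: 60.2
```

```bash
python3 go.py .5613 -.0846 .059 9
```

```text
t 13.25 ee [ 0.5618 -0.0849  0.061 ] tilt z [ 2.e-04 -1.e-03 -1.e+00] xyaw -171.19 F [-2.1 -5.2 12.3] gap 0.0182
tool cm [0.04 0.04 0.2 ] az -0.003
```

>>> {"api": "apply_moves", "payload": {"steps": [{"dx":0,"dy":0,"dz":0.1,"ax":0,"ay":0,"az":0,"claw":1},{"dx":0,"dy":0,"dz":0.2,"ax":0,"ay":0,"az":0,"claw":1},{"dx":0,"dy":0,"dz":0.25,"ax":0,"ay":0,"az":0,"claw":1},{"dx":0,"dy":0,"dz":0.3,"ax":0,"ay":0,"az":0,"claw":1},{"dx":0,"dy":0,"dz":0.3,"ax":0,"ay":0,"az":0,"claw":1},{"dx":0,"dy":0,"dz":0.3,"ax":0,"ay":0,"az":0,"claw":1},{"dx":0,"dy":0,"dz":0.3,"ax":0,"ay":0,"az":0,"claw":1},{"dx":0,"dy":0,"dz":0.3,"ax":0,"ay":0,"az":0,"claw":1}], "squeeze": 60}}

```text
t: 14.05
ee_pos: [0.5621, -0.0855, 0.0604]
orientation: [-0.241, 3.131, -0.004]
ft_force: [-9.1, -3.8, 27.3]
finger_gap: 0.018
gripper_force: 61.7
```

```bash
python3 go.py .5613 -.0846 .059 9
```

```text
t 14.05 ee [ 0.5621 -0.0855  0.0604] tilt z [ 0.0017 -0.0026 -1.    ] xyaw -171.2 F [-9.1 -3.8 27.3] gap 0.018
tool cm [0.07 0.1  0.14] az -0.003
```

>>> {"api": "apply_moves", "payload": {"steps": [{"dx":0,"dy":0,"dz":-0.2,"ax":0,"ay":0,"az":0,"claw":1},{"dx":0,"dy":0,"dz":-0.2,"ax":0,"ay":0,"az":0,"claw":0.4},{"dx":0,"dy":0,"dz":-0.2,"ax":0,"ay":0,"az":0,"claw":0.4},{"dx":0,"dy":0,"dz":-0.2,"ax":0,"ay":0,"az":0,"claw":0.4},{"dx":0,"dy":0,"dz":-0.2,"ax":0,"ay":0,"az":0,"claw":0.4},{"dx":0,"dy":0,"dz":-0.2,"ax":0,"ay":0,"az":0,"claw":0.4},{"dx":0,"dy":0,"dz":-0.2,"ax":0,"ay":0,"az":0,"claw":0.4},{"dx":0,"dy":0,"dz":-0.2,"ax":0,"ay":0,"az":0,"claw":0.4}], "squeeze": 60}}

```text
t: 14.85
ee_pos: [0.5616, -0.0843, 0.0601]
orientation: [0.242, -3.132, -0.0]
ft_force: [0.2, -0.0, -0.6]
finger_gap: 0.0506
gripper_force: 0.0
```

>>> {"api": "apply_moves", "payload": {"steps": [{"dx":0,"dy":0,"dz":-1,"ax":0,"ay":0,"az":0,"claw":0.4},{"dx":0,"dy":0,"dz":-3,"ax":0,"ay":0,"az":0,"claw":0.4},{"dx":0,"dy":0,"dz":-6,"ax":0,"ay":0,"az":0,"claw":0.4},{"dx":0,"dy":0,"dz":-10,"ax":0,"ay":0,"az":0,"claw":0.4},{"dx":0,"dy":0,"dz":-14,"ax":0,"ay":0,"az":0,"claw":0.2},{"dx":0,"dy":0,"dz":-18,"ax":0,"ay":0,"az":0,"claw":0},{"dx":0,"dy":0,"dz":-19,"ax":0,"ay":0,"az":0,"claw":0},{"dx":0,"dy":0,"dz":-19,"ax":0,"ay":0,"az":0,"claw":0}], "squeeze": 60}}

```text
t: 15.65
ee_pos: [0.5627, -0.0846, 0.2525]
orientation: [-0.242, 3.128, -0.002]
ft_force: [0.7, 0.6, -0.5]
finger_gap: 0.0852
gripper_force: 0.0
```

```bash
grep -q zz go.py; python3 - <<'E'
from h import *
grab_frame("wrist"); w=cam("wrist"); pickle.dump(w,open("w5.pkl","wb")); im=w["img"]; cv2.imwrite("pics/w5.png",im[:,:,::-1])
hsv=cv2.cvtColor(im,cv2.COLOR_RGB2HSV); m=cv2.inRange(hsv,(5,90,50),(25,255,255)); c=blob(m,(200,0,440,480)); print(c.min(0),c.max(0))
P=(onplane(w,c,.078)[:,:2]*1000).astype(np.float32); v=cv2.fitLine(P,cv2.DIST_L2,0,.01,.01).ravel(); print(cv2.minAreaRect(P),np.degrees(np.arctan2(v[1],v[0])),v)
E
python3 go.py .5367 .0725 .25 9
```

```text
[304  90] [326 332]
((561.1237182617188, -85.63044738769531), (219.846435546875, 19.11527442932129), 8.809863090515137) 8.847843 [ 9.881003e-01  1.538110e-01  5.544993e+02 -8.684438e+01]
t 15.75 ee [ 0.5612 -0.0842  0.2494] tilt z [-9.e-04  3.e-04 -1.e+00] xyaw -171.17 F [-0.5  0.9  0.6] gap 0.0854
tool cm [ 0.02 15.86 -0.05] az -0.003
```

View pics/w5.png

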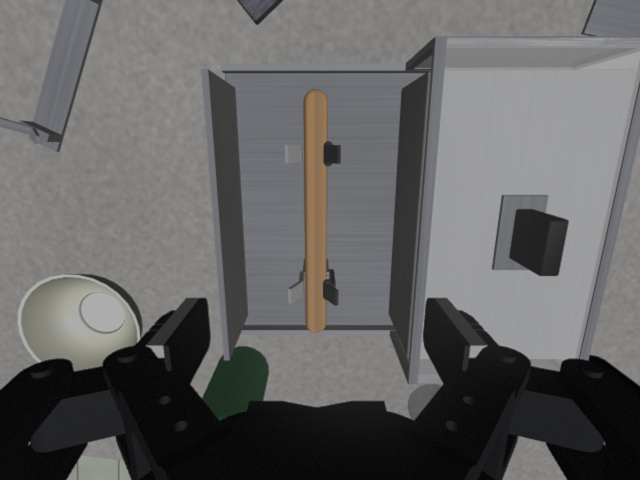

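The pin lies straight in both clips, from (316,90) to (316,332), and measures its full 220 mm at seat height. The jaws have sprung back and the guard is still open, so I'll shut it.

>>> {"api": "apply_moves", "payload": {"steps": [{"dx":0,"dy":4,"dz":0,"ax":0,"ay":0,"az":0,"claw":0},{"dx":0,"dy":8,"dz":0,"ax":0,"ay":0,"az":0,"claw":0},{"dx":0,"dy":12,"dz":0,"ax":0,"ay":0,"az":0,"claw":0},{"dx":0,"dy":15,"dz":0,"ax":0,"ay":0,"az":0,"claw":0},{"dx":0,"dy":15.8,"dz":0,"ax":0,"ay":0,"az":0,"claw":0},{"dx":0,"dy":15.8,"dz":2,"ax":0,"ay":0,"az":0,"claw":0},{"dx":0,"dy":15.8,"dz":4,"ax":0,"ay":0,"az":0,"claw":0},{"dx":0,"dy":15.8,"dz":4,"ax":0,"ay":0,"az":0,"claw":0}], "squeeze": 40}}

```text
t: 16.55
ee_pos: [0.5352, 0.0713, 0.2068]
orientation: [0.241, -3.126, -0.0]
ft_force: [-1.0, -0.6, 0.5]
finger_gap: 0.0857
gripper_force: 0.0
```

```bash
python3 go.py .5367 .0720 .131 9
```

```text
t 16.55 ee [0.5352 0.0713 0.2068] tilt z [-6.2e-03 -2.0e-04 -1.0e+00] xyaw -171.18 F [-1.  -0.6  0.5] gap 0.0857
tool cm [-0.21  0.04  7.58] az -0.003
```

>>> {"api": "apply_moves", "payload": {"steps": [{"dx":-0.1,"dy":0,"dz":2,"ax":0,"ay":0,"az":0,"claw":0},{"dx":-0.1,"dy":0,"dz":4,"ax":0,"ay":0,"az":0,"claw":0},{"dx":-0.1,"dy":0,"dz":6,"ax":0,"ay":0,"az":0,"claw":0},{"dx":-0.1,"dy":0,"dz":7.5,"ax":0,"ay":0,"az":0,"claw":0},{"dx":-0.1,"dy":0,"dz":7.7,"ax":0,"ay":0,"az":0,"claw":0},{"dx":-0.1,"dy":0,"dz":7.7,"ax":0,"ay":0,"az":0,"claw":1},{"dx":-0.1,"dy":0,"dz":7.7,"ax":0,"ay":0,"az":0,"claw":1},{"dx":-0.1,"dy":0,"dz":7.7,"ax":0,"ay":0,"az":0,"claw":1}], "squeeze": 40}}

```text
t: 17.35
ee_pos: [0.539, 0.0718, 0.1341]
orientation: [-0.242, 3.131, -0.0]
ft_force: [0.3, 0.8, 0.4]
finger_gap: 0.0438
gripper_force: 0.0
```

>>> {"api": "apply_moves", "payload": {"steps": [{"dx":0,"dy":0,"dz":0,"ax":0,"ay":0,"az":0,"claw":1},{"dx":0,"dy":0,"dz":0,"ax":0,"ay":0,"az":0,"claw":1},{"dx":0,"dy":0,"dz":0,"ax":0,"ay":0,"az":0,"claw":1},{"dx":0,"dy":0,"dz":0,"ax":0,"ay":0,"az":0,"claw":1},{"dx":0,"dy":0,"dz":0,"ax":0,"ay":0,"az":0,"claw":1},{"dx":0,"dy":0,"dz":0,"ax":0,"ay":0,"az":0,"claw":1},{"dx":0,"dy":0,"dz":0,"ax":0,"ay":0,"az":0,"claw":1},{"dx":0,"dy":0,"dz":0,"ax":0,"ay":0,"az":0,"claw":1}], "squeeze": 40}}

```text
t: 18.15
ee_pos: [0.5386, 0.072, 0.1337]
orientation: [-0.242, 3.131, -0.0]
ft_force: [-1.0, -0.2, 5.2]
finger_gap: 0.0134
gripper_force: 41.1
```

```bash
python3 go.py .5612 -.0855 .131 9
```

```text
t 18.15 ee [0.5386 0.072  0.1337] tilt z [ 8.e-04 -0.e+00 -1.e+00] xyaw -171.16 F [-1.  -0.2  5.2] gap 0.0134
tool cm [  0.19 -15.91   0.27] az -0.003
```

>>> {"api": "apply_moves", "payload": {"steps": [{"dx":0,"dy":-1,"dz":0,"ax":0,"ay":0,"az":0,"claw":1},{"dx":0,"dy":-3,"dz":0,"ax":0,"ay":0,"az":0,"claw":1},{"dx":0,"dy":-5,"dz":0,"ax":0,"ay":0,"az":0,"claw":1},{"dx":0,"dy":-7,"dz":0,"ax":0,"ay":0,"az":0,"claw":1},{"dx":0,"dy":-9,"dz":0,"ax":0,"ay":0,"az":0,"claw":1},{"dx":0,"dy":-11,"dz":0,"ax":0,"ay":0,"az":0,"claw":1},{"dx":0,"dy":-12.5,"dz":0,"ax":0,"ay":0,"az":0,"claw":1},{"dx":0,"dy":-12.5,"dz":0,"ax":0,"ay":0,"az":0,"claw":1}], "squeeze": 40}}

```text
t: 18.95
ee_pos: [0.5582, -0.0536, 0.1337]
orientation: [-0.239, 3.132, -0.002]
ft_force: [0.1, -0.8, 5.5]
finger_gap: 0.0135
gripper_force: 41.3
```

>>> {"api": "apply_moves", "payload": {"steps": [{"dx":0,"dy":-1,"dz":0,"ax":0,"ay":0,"az":0,"claw":1},{"dx":0,"dy":-2,"dz":0,"ax":0,"ay":0,"az":0,"claw":1},{"dx":0,"dy":-2.7,"dz":0,"ax":0,"ay":0,"az":0,"claw":1},{"dx":0,"dy":-3.1,"dz":0,"ax":0,"ay":0,"az":0,"claw":1},{"dx":0,"dy":-3.4,"dz":0,"ax":0,"ay":0,"az":0,"claw":1},{"dx":0,"dy":-3.6,"dz":0,"ax":0,"ay":0,"az":0,"claw":1},{"dx":0,"dy":-3.6,"dz":0,"ax":0,"ay":0,"az":0,"claw":1},{"dx":0,"dy":-3.6,"dz":0,"ax":0,"ay":0,"az":0,"claw":1}], "squeeze": 40}}

```text
t: 19.75
ee_pos: [0.5632, -0.0854, 0.1337]
orientation: [-0.244, 3.131, 0.005]
ft_force: [-1.7, 9.1, 7.8]
finger_gap: 0.0135
gripper_force: 41.6
```

```bash
python3 go.py .5612 -.0855 .131 9
```

```text
t 19.75 ee [ 0.5632 -0.0854  0.1337] tilt z [ 6.0e-04  3.1e-03 -1.0e+00] xyaw -171.1 F [-1.7  9.1  7.8] gap 0.0135
tool cm [0.2  0.02 0.27] az -0.002
```

>>> {"api": "apply_moves", "payload": {"steps": [{"dx":0,"dy":0.1,"dz":0,"ax":0,"ay":0,"az":0,"claw":1},{"dx":0,"dy":0.1,"dz":0,"ax":0,"ay":0,"az":0,"claw":0},{"dx":0,"dy":0.1,"dz":0,"ax":0,"ay":0,"az":0,"claw":0},{"dx":0,"dy":0.1,"dz":0,"ax":0,"ay":0,"az":0,"claw":0},{"dx":0,"dy":0.1,"dz":0,"ax":0,"ay":0,"az":0,"claw":0},{"dx":0,"dy":0.1,"dz":-3,"ax":0,"ay":0,"az":0,"claw":0},{"dx":0,"dy":0.1,"dz":-7,"ax":0,"ay":0,"az":0,"claw":0},{"dx":0,"dy":0.1,"dz":-11,"ax":0,"ay":0,"az":0,"claw":0}], "squeeze": 40}}

```text
t: 20.55
ee_pos: [0.5625, -0.0862, 0.2441]
orientation: [0.242, -3.131, -0.001]
ft_force: [-0.3, 0.2, -1.1]
finger_gap: 0.0852
gripper_force: 0.0
```

```bash
python3 - <<'E'
from h import *
for i in range(3): grab_frame("top")
w=cam("wrist"); im=w["img"]; cv2.imwrite("pics/w6.png",im[:,:,::-1])
hsv=cv2.cvtColor(im,cv2.COLOR_RGB2HSV); m=cv2.inRange(hsv,(3,40,40),(28,255,255)); c=blob(m,(200,0,440,480)); print(c.min(0),c.max(0))
P=(onplane(w,c,.078)[:,:2]*1000).astype(np.float32); print(cv2.minAreaRect(P))
E
python3 go.py .56 -.08 .25 9
```

```text
t 20.75 ee [ 0.5635 -0.0864  0.2438] tilt z [ 1.7e-03 -5.0e-04 -1.0e+00] xyaw -171.17 F [ 0.4  0.  -0.8] gap 0.0853
tool cm [ 0.24  0.68 -0.62] az -0.003Traceback (most recent call last):
  File "<stdin>", line 4, in <module>
  File "h.py", line 19, in blob
    c=max(cv2.findContours(m,cv2.RETR_EXTERNAL,cv2.CHAIN_APPROX_NONE)[0],key=cv2.contourArea)[:,0]
      ~~~^^^^^^^^^^^^^^^^^^^^^^^^^^^^^^^^^^^^^^^^^^^^^^^^^^^^^^^^^^^^^^^^^^^^^^^^^^^^^^^^^^^^
ValueError: max() iterable argument is empty
```

View pics/w6.png

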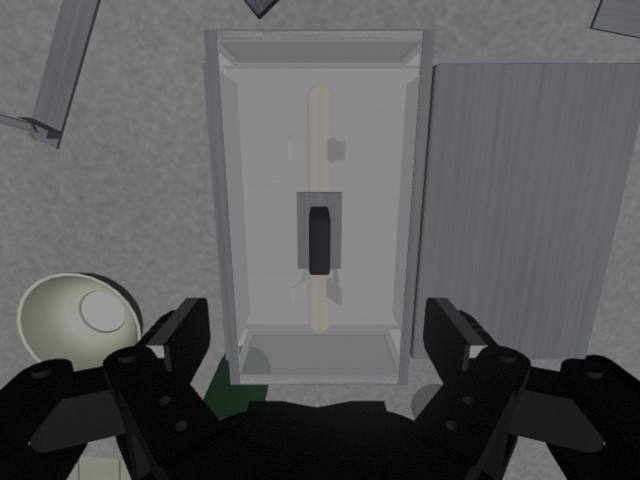

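The guard is shut, with its edges as they were at the start. Under it the pin lies straight in both clips, (319,85)–(319,332), and the gripper is clear.

```bash
python3 -c "
from station import ctrl
print(ctrl.sign_off())"
```

```text
the job is handed in; nothing more can be done
None
```

I opened the guard, pressed the thin pin home in both clips, shut the guard over it and handed the job in at about 21 s; the last wrist picture shows the pin straight in both clips under the shut guard, but sign-off returned no verdict.

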